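Clear the trailer tongue, unlatch it and hold it off the ball

TASK

Take the parts tote off the deck of the hitch tongue and hang it by its bail handle over both prongs of the double hook on the stand, and let go of it. Then pull the hitch's spring latch out sideways by its stem, lift the tongue off the ball while the latch is out until the coupler is some 8 cm above where it sat, and finish while still holding the tongue up in the gripper, steady. Leave the tin, the spare ball and the wrench where they are.

Things in the scene. Friction and masses are not known exactly. Their poses are not given: they have to be found in the camera images.
- tote: loose open bare-metal parts tote, 0.3 to 0.55 kg, box 85 mm (its x) by 130 mm (its y) by 50 mm high; origin at the centre of its underside. Rigid square arch handle of 12 mm round bar over its middle: uprights at y = +-63 mm, level top bar along y, 69 mm free between rim and bar. Starts on the tongue's flat deck, 115 mm above the table.
- tote_handle (a point): middle of the tote's handle bar, on the bar's axis, 125 mm above the tote's underside; the bar runs along the tote's y
- hook: fixed stand, dark steel; origin on the table at the foot of its 25 mm square post, 225 mm high; foot plate 150 x 130 mm; z up. Two parallel 8 mm round prongs point to its -x at y = +-34 mm, axis 200 mm above the table, level from a 100 mm wide cross plate (x = -18 mm) to x = -100 mm, then turned up to end at x = -116 mm, 229 mm above the table.
- hook_seat (a point): midway between the prongs, level with their upper side (204 mm above the table), at the stand's x = -70 mm: a good place for the handle bar. The bar lies across both prongs (tote's y along the stand's y, either way round); hung, its axis is 210 mm above the table and a gripper fits between the prongs.
- tongue: trailer tongue stub, dark steel 50 mm square tube, 0.7 to 1 kg, hinged in a fixed bench frame; falls back if let go. Origin on the hinge axis, 85 mm above the table, does not move; x = hinge axis, pointing to the latch side; y from hinge along the tongue to the coupler, level at the start, tips up as it is lifted (at most 0.6 rad). Flat deck 120 mm wide on top from y = 50 to 210 mm.
- coupler (a point): middle of the top face of the coupler, a box shell 70 mm wide and 95 mm long over the 50 mm hitch ball at the tongue's end, 320 mm from the hinge axis; 122 mm above the table when seated
- latch_stem (a point): grip point on the latch: middle of the 42 mm free length of its 12 mm round steel stem, on its axis. The stem sticks out level from the coupler's side along the tongue's x, 71 mm from its centre line, 100 mm above the table when seated, and ends in a 28 mm disc knob (centre 26 mm farther out). It rides on the tongue: lifting the stem lifts it, on an arc of 320 mm radius about the hinge.
- latch (a joint): how far the latch is pulled out along the tongue's x, in m: 0 = home, its bolt under the ball locks the tongue down; 0.016 = stop. The tongue is free from 0.009 on. The spring pulls home with 4 N at 0 and 9 N at the stop; it may go home once the coupler is 30 mm up.
- tin: bystander: loose plain metal tin, 68 mm diameter, 75 mm high, origin at the centre of its underside; leave it
- spare_ball: bystander: loose spare 50 mm hitch ball on a short stem, 66 mm high, origin at the centre of its underside; leave it
- wrench: bystander: loose open-ended wrench 180 mm long lying flat along its x; leave it
Things that resemble listed ones, but are neither listed nor needed, are in the scene too. Leave any green look-alike of the hook alone. What is shaped like the tote but brown is not meant.

How it is judged:
By the outcome, as a careful person would: the job done as asked, in the order asked, and still so for the second after the job is handed in, while the arm keeps its last pose, push and grip.
It also fails if it takes over 62 s, if anything falls off the work surface, if the arm or the gripper's body presses on something with over 40 N, if the wrist force passes 120 N, or if a joint passes its speed limit or range.

ROBOT

A 7-joint arm with a two-finger parallel gripper is mounted at the origin on the work surface. World frame = base frame: x ahead of the robot, y to its left, z up, the work surface at z = 0. Lengths are in m, angles in rad, forces in N, time in s.
With the tool pointing down it reaches from about 0.425 to 0.95 m from the base axis. Payload 4.7 kg.
Tool frame: the origin (TCP) lies on the centre line of the jaws, within the pads' length; the fingertips stand robot.nose_length ahead of it and the grasp point (between the pads) lies 6 mm ahead of it (robot.nose_length is the distance from the TCP to the fingertips, in m); z points along the fingers, y is the line along which they close (so a half turn about z gives the same grasp; the last joint's range is limited). The gripper opens to 85 mm and grips with 20 to 120 N. Pads are 22 mm wide; open, the fingers measure 114 mm over their backs; the gripper's body (76 mm by 85 mm) begins 54 mm behind the grasp point. The pads swing forward as they close: fully open they stand 13 mm farther back than shut.
Start: joints at [-1.189, 0.469, -0.049, 1.532, 0.024, 1.141, -0.082], TCP at [0.27, 0.619, 0.218] pointing down, gripper open.
Joint ranges: [-2.59, 2.59], [-0.33, 1.99], [-1.39, 1.29], [0.1, 2.45], [-1.04, 4.18], [0.21, 1.99], [-2.66, 2.66]. Speed limits (rad/s): [2.57, 2.57, 3.14, 3.14, 3.14, 3.14, 3.14].

INTERFACE

Orientations are given as a 3x3 rotation matrix whose columns are the frame's x, y, z axes.
In Python, from plant import robot gives the robot as it stands.
- The arm moves only by the tool servo_tool, never from a script. Its argument "commands" is a list of rows, each an object of numbers: "jaw": the gripper command: -1 is fully open, 1 is shut, values between are in proportion; "dx", "dy", "dz": the shift along the tool's x, y, z normalised to -1 to 1, where 1 is 0.05 m; "rx", "ry", "rz": the turn, a rotation vector about the tool's x, y, z normalised to -1 to 1, where 1 is 8 degrees. In form: [{"jaw": .., "dx": .., "dy": .., "dz": .., "rx": .., "ry": .., "rz": ..}, ...]. A call has 1 to 20 rows; each row shifts and turns the commanded pose from where the row before left it, along the tool's axes as they then stand; what a row does not reach is not made up. A row lasts 1/10 s, in which the tool goes at most 50 mm and 8.59 degrees, less where a joint would pass 70% of its speed; a pose out of reach is approached as far as the arm can. A call with a number of a shift or a turn outside -1 to 1 is refused whole. A call with a gripper value outside its range is refused whole. The fingers move at their own pace and stop on an object; the grip force is fixed at half the most. Time passes only in rows, so rows that do not move let the fingers close. It gives the time, the measured TCP pose, the force, the opening and the grip force at its end, in the units of the state.
- robot.get_state(): the state, without advancing time (a new reading comes with each control period).
- robot.capture(name): name is "side" or "top"; returns the picture (384x512x3 uint8, red, green, blue); there is no depth.
- robot.get_calibration(name): a dict with "intrinsics" (3x3 intrinsics, pixels), "k1" (the pictures are not rectified: a ray, as slopes to the right and down, at radius r is drawn at 1 + k1 r^2 times it, then the intrinsics apply), "position" and "rotation" of the camera in the world. Camera axes: x right, y up, looking along -z (the intrinsics and any distortion apply to the point x, -y, -z); pixel columns grow to the right and rows downward; lengths in m; the calibration is good to about 2 mm. A picture is of the moment at which its call begins. get_calibration takes no time and is no camera call.
- robot.finish_job(): hands the job in; it is judged then, once.
The state is a dict: "clock": time; "q": joint angles; "joint_velocities": joint speeds; "tau": joint torques, N m; "position": TCP position; "orientation": TCP orientation; "contact_force": force on the tool from outside, world axes, zero at the start; "wrist_torque": the same for the moment, N m; "finger_gap": opening from 0.0 (shut) to 1.0 (fully open); "grip_force": force on a finger pad.
Only numpy, scipy, OpenCV 4.12 (cv2) and the standard library are available. Lean on these libraries where they do the work, as an engineer would, in place of code of your own. Each camera call takes 0.05 s, during which the arm holds its last target. There are 200 camera calls.

## Working session

There is one attempt and no reset: what is moved stays moved. The work goes in short steps, Python scripts to look and compute and a tool call to move; the robot and the scene stay as the last step left them, time stands still between calls to the robot, and variables do not carry over. Pictures are saved under pics/ and viewed, at most 13 in all, crops included, and the job is handed in when it is done.

Besides the shell and the picture viewer there is one more tool, called after "Call:" as name([rows], argument=value, ...), one row to a line, values as JSON. servo_tool: Moves the arm, as the interface text tells. Scaled input: -1 to 1 covers 0.05 m each way for a shift and 8 degrees each way for a turn. Its arguments: {"type":"object","properties":{"commands":{"type":"array"}},"required":["commands"]}

```bash
ls; mkdir -p pics; python3 - <<'E'
from plant import robot
import cv2,json
for n in("side","top"):
    cv2.imwrite(f"pics/{n}0.png",robot.capture(n)[:,:,::-1]); c=robot.get_calibration(n); print(n,c)
s=robot.get_state(); print(s, robot.nose_length)
E
```

```text
pics
side {'intrinsics': array([[448.12121823,   0.        , 262.57196663],
       [  0.        , 448.12121823, 189.39443233],
       [  0.        ,   0.        ,   1.        ]]), 'k1': -0.06337176230038287, 'position': array([ 0.14228522, -0.77787075,  1.11754607]), 'rotation': array([[ 0.90493126,  0.2992772 , -0.3025435 ],
       [-0.42549134,  0.62373993, -0.65567189],
       [-0.00751919,  0.72206763,  0.69178162]])}
top {'intrinsics': array([[447.85460474,   0.        , 255.29645236],
       [  0.        , 447.85460474, 186.34724205],
       [  0.        ,   0.        ,   1.        ]]), 'k1': -0.027887371417588756, 'position': array([0.39753093, 0.11626341, 1.3423355 ]), 'rotation': array([[ 0.02377298,  0.99091291, -0.13238748],
       [-0.99970812,  0.02413342,  0.00111854],
       [ 0.00430334,  0.13232225,  0.99119741]])}
{'clock': 0.1, 'q': array([-1.18888679,  0.46940003, -0.04856201,  1.5335731 ,  0.0240696 ,
        1.14103282, -0.08229593]), 'joint_velocities': array([ 0.00198478, -0.00035093, -0.00056882, -0.00264548, -0.0008695 ,
       -0.00135067,  0.00155241]), 'tau': array([ 9.79435317e-04, -5.11516500e+01, -4.68629692e-02, -2.38391536e+01,
        1.07808528e-02,  4.41395823e-03, -6.65819528e-06]), 'position': array([0.26933834, 0.61832633, 0.21704041]), 'orientation': array([[-9.16794247e-01,  3.99359292e-01, -6.82205883e-04],
       [ 3.99359871e-01,  9.16792677e-01, -1.69717550e-03],
       [-5.23414501e-05, -1.82840639e-03, -9.99998327e-01]]), 'contact_force': array([ 0.06215498,  0.51769048, -0.38398328]), 'wrist_torque': array([0.01075203, 0.05933669, 0.01511278]), 'grip_force': 0.0, 'finger_gap': 0.9999606279791796} 0.025
```

View pics/side0.png

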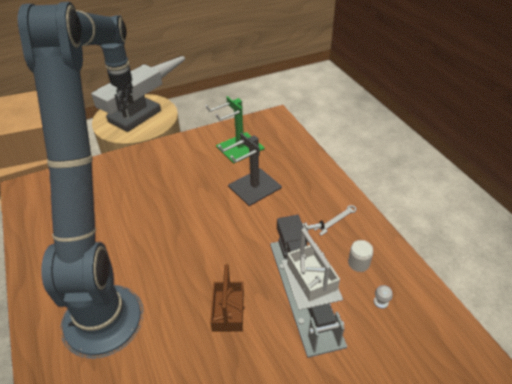

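View pics/top0.png

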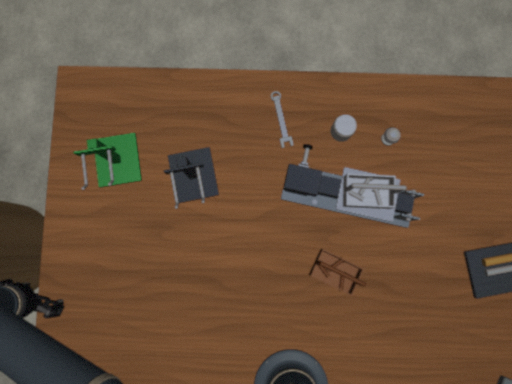

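Side view: the dark hook stand is at about (255,180) and the tongue runs from the hinge at (325,325) to the coupler at (290,230), with the tote on its deck at (313,272). Top view: hook foot at (193,175), coupler at (303,180), latch knob at (307,147), tote at (370,190). Next I'll enlarge both.

```bash
python3 - <<'E'
import cv2
t=cv2.imread("pics/top0.png")[80:230,160:430]; s=cv2.imread("pics/side0.png")[125:355,220:400]
cv2.imwrite("pics/tc.png",cv2.convertScaleAbs(cv2.resize(t,(799,444),interpolation=2),alpha=1.6)) 
cv2.imwrite("pics/sc.png",cv2.convertScaleAbs(cv2.resize(s,(469,599),interpolation=2),alpha=1.6))
E
```

```text
(no output)
```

View pics/tc.png

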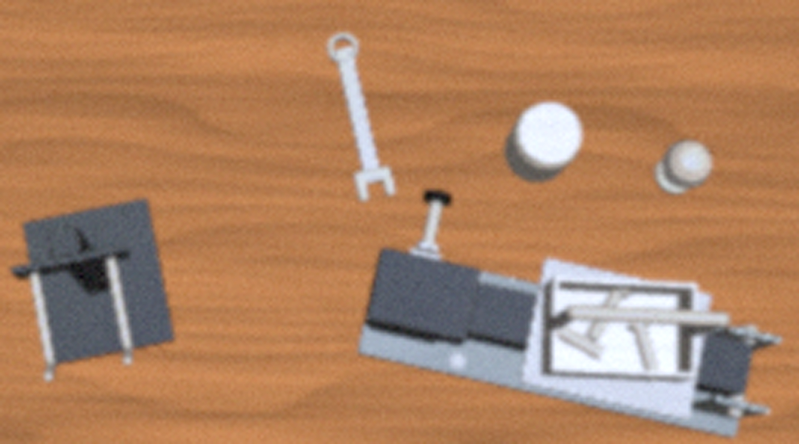

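View pics/sc.png

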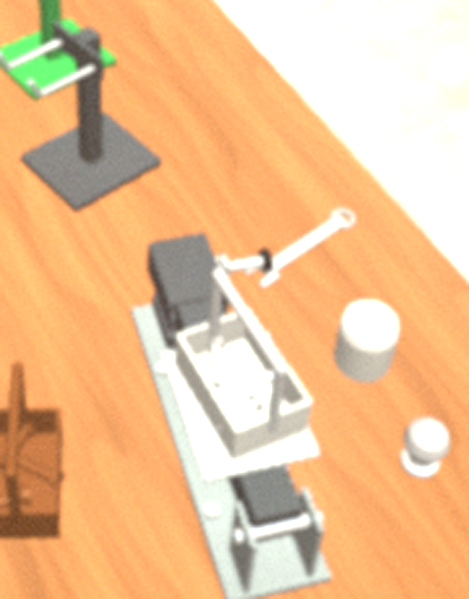

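Top crop: coupler face corners (385,249), (480,268), (463,341), (367,322); tote bar (562,317)–(728,319); prongs from (38,272) and (114,258) to tips (49,375) and (127,358); knob (437,197). Side crop: bar (220,270)–(282,375), coupler top around (183,262).

```bash
cat > h.py <<'E'
import numpy as np, cv2
from plant import robot
def ray(n,p):
    c=robot.get_calibration(n); D=np.array([c["k1"],0,0,0,0])
    # drawn = (1+k1 r^2)*slope: OpenCV's radial model
    u=cv2.undistortPoints(np.array([[p]],float),c["intrinsics"],D)[0,0]
    d=c["rotation"]@np.array([u[0],-u[1],-1.]); return c["position"],d
def onz(n,p,z):
    o,d=ray(n,p); return o+d*(z-o[2])/d[2]
def tri(p,q):
    o,d=ray("top",p); a,b=ray("side",q)
    s=np.linalg.lstsq(np.c_[d,-b],a-o,rcond=None)[0]; return (o+s[0]*d+a+s[1]*b)/2, np.linalg.norm(o+s[0]*d-a-s[1]*b)
tc=lambda x,y:(160+x*270/799-.3,80+y*150/444-.3)
sc=lambda x,y:(220+x*180/469-.3,125+y*230/599-.3)
E
python3 - <<'E'
from h import *
np.set_printoptions(precision=4,suppress=True)
T=lambda l,z:[print(k,onz("top",tc(*p),z)) for k,p in l.items()]
S=lambda l,z:[print('side',k,onz("side",sc(*p),z)) for k,p in l.items()]
T(dict(c1=(385,249),c2=(480,268),c3=(463,341),c4=(367,322)),.122)
S(dict(c1=(204,236),c2=(213,287),c4=(150,242),c3=(158,297)),.122)
T(dict(bl=(562,317),br=(728,319)),.24)
S(dict(bl=(220,268),br=(282,375)),.24)
print(tri(tc(562,317),sc(220,268)),tri(tc(728,319),sc(282,375)))
T(dict(rimc=(548,283),rimd=(697,287),rime=(696,380),rimf=(545,374)),.165)
T(dict(h1=(38,272),h2=(114,258)),.2); T(dict(t1=(49,375),t2=(127,358)),.229)
T(dict(f1=(23,225),f2=(148,200),f3=(173,341)),.008)
S(dict(f1=(80,205),f2=(159,159),f3=(24,158)),.005)
S(dict(tipr=(35,88),platel=(100,66)),.22)
T(dict(knob=(437,197),stem0=(428,248)),.1)
S(dict(knob=(265,262),stem0=(222,270)),.1)
T(dict(hl=(750,335),hr=(738,405)),.1)
E
```

```text
c1 [0.6258 0.0209 0.122 ]
c2 [ 0.6099 -0.0682  0.122 ]
c3 [ 0.5409 -0.0527  0.122 ]
c4 [0.5565 0.0367 0.122 ]
side c1 [0.6261 0.0166 0.122 ]
side c2 [ 0.5982 -0.056   0.122 ]
side c4 [0.5653 0.0353 0.122 ]
side c3 [ 0.5364 -0.0424  0.122 ]
bl [ 0.5494 -0.1196  0.24  ]
br [ 0.5511 -0.2601  0.24  ]
side bl [ 0.5624 -0.1228  0.24  ]
side br [ 0.5504 -0.262   0.24  ]
(array([ 0.5555, -0.1219,  0.2404]), np.float64(0.013088033793342495)) (array([ 0.5514, -0.2608,  0.2379]), np.float64(3.274279805371364e-06))
rimc [ 0.5903 -0.1232  0.165 ]
rimd [ 0.59   -0.2581  0.165 ]
rime [ 0.5058 -0.2557  0.165 ]
rimf [ 0.508  -0.1202  0.165 ]
h1 [0.5834 0.3298 0.2   ]
h2 [0.5974 0.2639 0.2   ]
t1 [0.491  0.3108 0.229 ]
t2 [0.507  0.2457 0.229 ]
f1 [0.663  0.3834 0.008 ]
f2 [0.6923 0.2562 0.008 ]
f3 [0.5472 0.2254 0.008 ]
side f1 [0.5607 0.2311 0.005 ]
side f2 [0.6962 0.2654 0.005 ]
side f3 [0.5277 0.3485 0.005 ]
side tipr [0.5113 0.2389 0.22  ]
side platel [0.5991 0.2432 0.22  ]
knob [ 0.6817 -0.03    0.1   ]
stem0 [ 0.6319 -0.0218  0.1   ]
side knob [ 0.6811 -0.0328  0.1   ]
side stem0 [ 0.63  -0.022  0.1  ]
hl [ 0.5558 -0.3286  0.1   ]
hr [ 0.4891 -0.3157  0.1   ]
```

Measured positions, all consistent with the given sizes:
- Tote bar centre: (0.550, -0.190, 0.24), tote y almost along world y.
- Hook seat: (0.542, 0.287), stand x at about +12°.
- Coupler: (0.583, -0.016), tongue x at about -10°.
- Stem: (0.653, -0.0285, 0.10).

Next I'll rise, turn and travel to the tote.

Call:
servo_tool([
  {"jaw": -1, "dz": -0.3, "rz": 1},
  {"jaw": -1, "dz": -0.3, "rz": 1},
  {"jaw": -1, "dz": -0.3, "rz": 1},
  {"jaw": -1, "dz": -0.3, "rz": 1},
  {"jaw": -1, "dz": -0.3, "rz": 1},
  {"jaw": -1, "dz": -0.3, "rz": 1},
  {"jaw": -1, "dz": -0.3, "rz": 1},
  {"jaw": -1, "dz": -0.3, "rz": 1},
  {"jaw": -1, "dz": -0.3, "rz": 0.35},
  {"jaw": -1},
])

```text
$.commands[0]: bad value
```

Call:
servo_tool([
  {"jaw": -1, "dx": 0, "dy": 0, "dz": -0.3, "rx": 0, "ry": 0, "rz": 1},
  {"jaw": -1, "dx": 0, "dy": 0, "dz": -0.3, "rx": 0, "ry": 0, "rz": 1},
  {"jaw": -1, "dx": 0, "dy": 0, "dz": -0.3, "rx": 0, "ry": 0, "rz": 1},
  {"jaw": -1, "dx": 0, "dy": 0, "dz": -0.3, "rx": 0, "ry": 0, "rz": 1},
  {"jaw": -1, "dx": 0, "dy": 0, "dz": -0.3, "rx": 0, "ry": 0, "rz": 1},
  {"jaw": -1, "dx": 0, "dy": 0, "dz": -0.3, "rx": 0, "ry": 0, "rz": 1},
  {"jaw": -1, "dx": 0, "dy": 0, "dz": -0.3, "rx": 0, "ry": 0, "rz": 1},
  {"jaw": -1, "dx": 0, "dy": 0, "dz": -0.3, "rx": 0, "ry": 0, "rz": 1},
  {"jaw": -1, "dx": 0, "dy": 0, "dz": -0.3, "rx": 0, "ry": 0, "rz": 0.35},
])

```text
clock: 1.0
position: [0.2693, 0.6186, 0.353]
orientation: [[0.009, 1.0, -0.0], [1.0, -0.009, -0.001], [-0.001, -0.0, -1.0]]
contact_force: [0.4, 0.8, 0.3]
finger_gap: 1.003
grip_force: 0.0
```

Call:
servo_tool([
  {"jaw": -1, "dx": -0.81, "dy": 0.28, "dz": 0, "rx": 0, "ry": 0, "rz": 0},
  {"jaw": -1, "dx": -0.81, "dy": 0.28, "dz": 0, "rx": 0, "ry": 0, "rz": 0},
  {"jaw": -1, "dx": -0.81, "dy": 0.28, "dz": 0, "rx": 0, "ry": 0, "rz": 0},
  {"jaw": -1, "dx": -0.81, "dy": 0.28, "dz": 0, "rx": 0, "ry": 0, "rz": 0},
  {"jaw": -1, "dx": -0.81, "dy": 0.28, "dz": 0, "rx": 0, "ry": 0, "rz": 0},
  {"jaw": -1, "dx": -0.81, "dy": 0.28, "dz": 0, "rx": 0, "ry": 0, "rz": 0},
  {"jaw": -1, "dx": -0.81, "dy": 0.28, "dz": 0, "rx": 0, "ry": 0, "rz": 0},
  {"jaw": -1, "dx": -0.81, "dy": 0.28, "dz": 0, "rx": 0, "ry": 0, "rz": 0},
  {"jaw": -1, "dx": -0.81, "dy": 0.28, "dz": 0, "rx": 0, "ry": 0, "rz": 0},
  {"jaw": -1, "dx": -0.81, "dy": 0.28, "dz": 0, "rx": 0, "ry": 0, "rz": 0},
  {"jaw": -1, "dx": -0.81, "dy": 0.28, "dz": 0, "rx": 0, "ry": 0, "rz": 0},
  {"jaw": -1, "dx": -0.81, "dy": 0.28, "dz": 0, "rx": 0, "ry": 0, "rz": 0},
  {"jaw": -1, "dx": -0.81, "dy": 0.28, "dz": 0, "rx": 0, "ry": 0, "rz": 0},
  {"jaw": -1, "dx": -0.81, "dy": 0.28, "dz": 0, "rx": 0, "ry": 0, "rz": 0},
  {"jaw": -1, "dx": -0.81, "dy": 0.28, "dz": 0, "rx": 0, "ry": 0, "rz": 0},
  {"jaw": -1, "dx": -0.81, "dy": 0.28, "dz": 0, "rx": 0, "ry": 0, "rz": 0},
  {"jaw": -1, "dx": -0.81, "dy": 0.28, "dz": 0, "rx": 0, "ry": 0, "rz": 0},
  {"jaw": -1, "dx": -0.81, "dy": 0.28, "dz": 0, "rx": 0, "ry": 0, "rz": 0},
  {"jaw": -1, "dx": -0.81, "dy": 0.28, "dz": 0, "rx": 0, "ry": 0, "rz": 0},
  {"jaw": -1, "dx": -0.81, "dy": 0.28, "dz": 0, "rx": 0, "ry": 0, "rz": 0},
])

```text
clock: 3.0
position: [0.545, -0.194, 0.3526]
orientation: [[0.005, 1.0, -0.0], [1.0, -0.005, 0.001], [0.001, -0.0, -1.0]]
contact_force: [-0.0, 0.6, 0.2]
finger_gap: 0.997
grip_force: 0.0
```

Call:
servo_tool([
  {"jaw": -1, "dx": 0, "dy": 0, "dz": 0, "rx": 0, "ry": 0, "rz": 0},
  {"jaw": -1, "dx": 0, "dy": 0, "dz": 0, "rx": 0, "ry": 0, "rz": 0},
])

```text
clock: 3.2
position: [0.5443, -0.1936, 0.3522]
orientation: [[0.009, 1.0, -0.002], [1.0, -0.009, -0.0], [-0.0, -0.002, -1.0]]
contact_force: [0.6, 0.6, -0.2]
finger_gap: 0.994
grip_force: 0.0
```

Call:
servo_tool([
  {"jaw": -1, "dx": 0.07, "dy": 0.12, "dz": 0.3, "rx": 0, "ry": 0, "rz": 0},
  {"jaw": -1, "dx": 0, "dy": 0, "dz": 0.4, "rx": 0, "ry": 0, "rz": 0},
  {"jaw": -1, "dx": 0, "dy": 0, "dz": 0.4, "rx": 0, "ry": 0, "rz": 0},
  {"jaw": -1, "dx": 0, "dy": 0, "dz": 0.4, "rx": 0, "ry": 0, "rz": 0},
  {"jaw": -1, "dx": 0, "dy": 0, "dz": 0.4, "rx": 0, "ry": 0, "rz": 0},
  {"jaw": -1, "dx": 0, "dy": 0, "dz": 0.25, "rx": 0, "ry": 0, "rz": 0},
  {"jaw": -1, "dx": 0, "dy": 0, "dz": 0, "rx": 0, "ry": 0, "rz": 0},
])

```text
clock: 3.9
position: [0.5499, -0.1869, 0.2432]
orientation: [[0.003, 1.0, -0.004], [1.0, -0.003, 0.002], [0.002, -0.004, -1.0]]
contact_force: [0.4, -0.7, -0.5]
finger_gap: 1.001
grip_force: 0.0
```

Call:
servo_tool([
  {"jaw": 0, "dx": 0, "dy": 0, "dz": 0, "rx": 0, "ry": 0, "rz": 0},
  {"jaw": 0.3, "dx": 0, "dy": 0, "dz": 0, "rx": 0, "ry": 0, "rz": 0},
  {"jaw": 0.5, "dx": 0, "dy": 0, "dz": 0, "rx": 0, "ry": 0, "rz": 0},
  {"jaw": 0.7, "dx": 0, "dy": 0, "dz": 0, "rx": 0, "ry": 0, "rz": 0},
  {"jaw": 1, "dx": 0, "dy": 0, "dz": 0, "rx": 0, "ry": 0, "rz": 0},
  {"jaw": 1, "dx": 0, "dy": 0, "dz": 0, "rx": 0, "ry": 0, "rz": 0},
  {"jaw": 1, "dx": 0, "dy": 0, "dz": 0, "rx": 0, "ry": 0, "rz": 0},
  {"jaw": 1, "dx": 0, "dy": 0, "dz": 0, "rx": 0, "ry": 0, "rz": 0},
])

```text
clock: 4.7
position: [0.5508, -0.1893, 0.2455]
orientation: [[0.006, 1.0, -0.0], [1.0, -0.006, 0.0], [0.0, -0.0, -1.0]]
contact_force: [-0.9, -1.0, 0.2]
finger_gap: -0.005
grip_force: 0.0
```

The gripper closed on nothing, so I'll look.

```bash
python3 - <<'E'
from h import *
t=cv2.resize(robot.capture("top")[130:240,290:430,::-1],None,fx=2.8,fy=2.8,interpolation=2)
s=cv2.resize(robot.capture("side")[180:340,250:370,::-1],None,fx=2.8,fy=2.8,interpolation=2)
m=np.zeros((450,740,3),np.uint8); m[:t.shape[0],:t.shape[1]]=t; m[:s.shape[0],400:400+s.shape[1]]=s
cv2.imwrite("pics/m1.png",cv2.convertScaleAbs(m,alpha=1.5)); print(robot.get_state()["finger_gap"])
E
```

```text
0.00039171160995407574
```

View pics/m1.png

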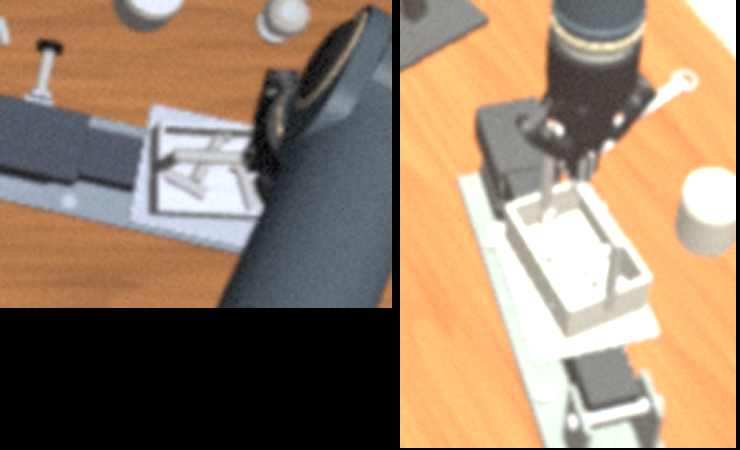

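```bash
cat >> h.py <<'E'
def proj(n,P):
    c=robot.get_calibration(n); R=np.diag([1,-1,-1])@c["rotation"].T
    return cv2.projectPoints(np.array([P],float),cv2.Rodrigues(R)[0],-R@c["position"],c["intrinsics"],np.array([c["k1"],0,0,0,0]))[0][0,0]
E
python3 - <<'E'
from h import *
p=robot.get_state()["position"]; print(p)
for n,P in dict(tcp=p,tip=p-[0,0,.025],bar=(.55,-.19,.24),b1=(.55,-.127,.24),b2=(.55,-.253,.24)).items(): print(n,proj("top",P),proj("side",P))
s=cv2.imread("pics/side0.png")[210:310,270:370]; n=robot.capture("side")[210:310,270:370,::-1]
cv2.imwrite("pics/m2.png",np.hstack([cv2.resize(i,None,fx=4,fy=4,interpolation=2) for i in (s,n)]))
E
```

```text
[ 0.55075975 -0.1893097   0.24545814]
tcp [378.09542331 186.62130983] [313.12853628 245.81143842]
tip [375.37744283 187.92074834] [312.41850267 252.07978625]
bar [377.77134985 187.218915  ] [312.84434771 247.49558593]
b1 [352.56687631 186.60871498] [300.72217681 230.26874267]
b2 [402.90691732 187.82782415] [325.8544405  265.98850527]
```

View pics/m2.png

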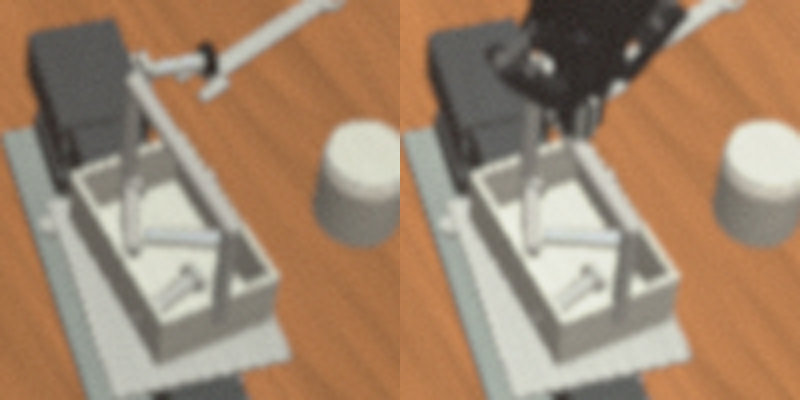

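The closed fingertips show at panel (578,138), just above the bar, so they sit about 3 cm higher than the reported TCP implies. Going 25 mm lower is safe either way, since the rim is at 0.165 and the gripper body stays above the bar.

Call:
servo_tool([
  {"jaw": -0.2, "dx": 0, "dy": 0, "dz": 0, "rx": 0, "ry": 0, "rz": 0},
  {"jaw": -0.2, "dx": 0, "dy": 0, "dz": 0, "rx": 0, "ry": 0, "rz": 0},
  {"jaw": -0.2, "dx": 0, "dy": 0, "dz": 0, "rx": 0, "ry": 0, "rz": 0},
  {"jaw": -0.2, "dx": 0, "dy": 0, "dz": 0, "rx": 0, "ry": 0, "rz": 0},
  {"jaw": -0.2, "dx": 0, "dy": 0, "dz": 0.1, "rx": 0, "ry": 0, "rz": 0},
  {"jaw": -0.2, "dx": 0, "dy": 0, "dz": 0.1, "rx": 0, "ry": 0, "rz": 0},
  {"jaw": -0.2, "dx": 0, "dy": 0, "dz": 0.1, "rx": 0, "ry": 0, "rz": 0},
  {"jaw": -0.2, "dx": 0, "dy": 0, "dz": 0.1, "rx": 0, "ry": 0, "rz": 0},
  {"jaw": -0.2, "dx": 0, "dy": 0, "dz": 0.1, "rx": 0, "ry": 0, "rz": 0},
  {"jaw": -0.2, "dx": 0, "dy": 0, "dz": 0, "rx": 0, "ry": 0, "rz": 0},
])

```text
clock: 5.85
position: [0.5503, -0.189, 0.2195]
orientation: [[0.006, 1.0, -0.002], [1.0, -0.006, 0.0], [0.0, -0.002, -1.0]]
contact_force: [0.3, 0.4, -0.3]
finger_gap: 0.602
grip_force: 0.0
```

Call:
servo_tool([
  {"jaw": 0.4, "dx": 0, "dy": 0, "dz": 0, "rx": 0, "ry": 0, "rz": 0},
  {"jaw": 0.6, "dx": 0, "dy": 0, "dz": 0, "rx": 0, "ry": 0, "rz": 0},
  {"jaw": 1, "dx": 0, "dy": 0, "dz": 0, "rx": 0, "ry": 0, "rz": 0},
  {"jaw": 1, "dx": 0, "dy": 0, "dz": 0, "rx": 0, "ry": 0, "rz": 0},
  {"jaw": 1, "dx": 0, "dy": 0, "dz": 0, "rx": 0, "ry": 0, "rz": 0},
  {"jaw": 1, "dx": 0, "dy": 0, "dz": 0, "rx": 0, "ry": 0, "rz": 0},
])

```text
clock: 6.45
position: [0.5514, -0.1893, 0.2209]
orientation: [[0.006, 1.0, 0.001], [1.0, -0.006, -0.0], [-0.0, 0.001, -1.0]]
contact_force: [1.6, 1.1, 2.7]
finger_gap: 0.108
grip_force: 58.7
```

Call:
servo_tool([
  {"jaw": 1, "dx": 0, "dy": 0, "dz": -0.1, "rx": 0, "ry": 0, "rz": 0},
  {"jaw": 1, "dx": 0, "dy": 0, "dz": -0.2, "rx": 0, "ry": 0, "rz": 0},
  {"jaw": 1, "dx": 0, "dy": 0, "dz": -0.2, "rx": 0, "ry": 0, "rz": 0},
  {"jaw": 1, "dx": 0, "dy": 0, "dz": -0.2, "rx": 0, "ry": 0, "rz": 0},
  {"jaw": 1, "dx": 0, "dy": 0, "dz": -0.2, "rx": 0, "ry": 0, "rz": 0},
  {"jaw": 1, "dx": 0, "dy": 0, "dz": -0.2, "rx": 0, "ry": 0, "rz": 0},
  {"jaw": 1, "dx": 0, "dy": 0, "dz": -0.1, "rx": 0, "ry": 0, "rz": 0},
  {"jaw": 1, "dx": 0, "dy": 0, "dz": 0, "rx": 0, "ry": 0, "rz": 0},
  {"jaw": 1, "dx": 0, "dy": 0, "dz": 0, "rx": 0, "ry": 0, "rz": 0},
])

```text
clock: 7.35
position: [0.5506, -0.1892, 0.2803]
orientation: [[0.006, 1.0, -0.0], [1.0, -0.006, 0.0], [0.0, -0.0, -1.0]]
contact_force: [-0.1, -1.0, -3.5]
finger_gap: 0.109
grip_force: 58.7
```

```bash
python3 - <<'E'
from h import *
st=robot.get_state(); print(st["position"],st["contact_force"],st["finger_gap"],st["grip_force"])
s=robot.capture("side")[170:300,250:380,::-1]; t=robot.capture("top")[130:260,320:450,::-1]
cv2.imwrite("pics/m3.png",np.hstack([cv2.resize(i,None,fx=3,fy=3,interpolation=2) for i in (s,t)]))
E
```

```text
[ 0.55057624 -0.18915121  0.28025287] [-0.05908468 -0.95199796 -3.50305484] 0.10925974617183697 58.71910214424133
```

View pics/m3.png

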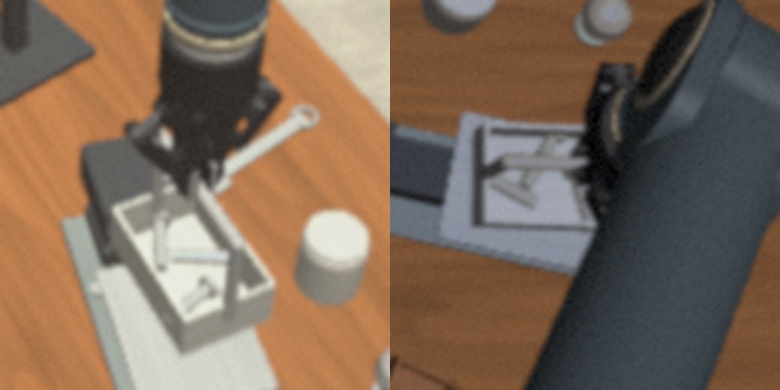

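The tote is held and lifted, with the near upright top at panel (237,245). That gives a bar height of about 0.30 for a reported TCP of 0.280, so the bar sits 20 mm above the reported TCP and I'll use that offset from here. Next I'll go to the standoff in front of the prong tips, so the bar enters above them.

Call:
servo_tool([
  {"jaw": 1, "dx": 0.3, "dy": -0.08, "dz": 0, "rx": 0, "ry": 0, "rz": 0},
  {"jaw": 1, "dx": 0.6, "dy": -0.17, "dz": 0, "rx": 0, "ry": 0, "rz": 0},
  {"jaw": 1, "dx": 0.6, "dy": -0.17, "dz": 0, "rx": 0, "ry": 0, "rz": 0},
  {"jaw": 1, "dx": 0.6, "dy": -0.17, "dz": 0, "rx": 0, "ry": 0, "rz": 0},
  {"jaw": 1, "dx": 0.6, "dy": -0.17, "dz": 0, "rx": 0, "ry": 0, "rz": 0},
  {"jaw": 1, "dx": 0.6, "dy": -0.17, "dz": 0, "rx": 0, "ry": 0, "rz": 0},
  {"jaw": 1, "dx": 0.6, "dy": -0.17, "dz": 0, "rx": 0, "ry": 0, "rz": 0},
  {"jaw": 1, "dx": 0.6, "dy": -0.17, "dz": 0, "rx": 0, "ry": 0, "rz": 0},
  {"jaw": 1, "dx": 0.6, "dy": -0.17, "dz": 0, "rx": 0, "ry": 0, "rz": 0},
  {"jaw": 1, "dx": 0.6, "dy": -0.17, "dz": 0, "rx": 0, "ry": 0, "rz": 0},
  {"jaw": 1, "dx": 0.6, "dy": -0.17, "dz": 0, "rx": 0, "ry": 0, "rz": 0},
  {"jaw": 1, "dx": 0.6, "dy": -0.17, "dz": 0, "rx": 0, "ry": 0, "rz": 0},
  {"jaw": 1, "dx": 0.6, "dy": -0.17, "dz": 0, "rx": 0, "ry": 0, "rz": 0},
  {"jaw": 1, "dx": 0.6, "dy": -0.17, "dz": 0, "rx": 0, "ry": 0, "rz": 0},
  {"jaw": 1, "dx": 0.6, "dy": -0.17, "dz": 0, "rx": 0, "ry": 0, "rz": 0},
  {"jaw": 1, "dx": 0.3, "dy": -0.1, "dz": 0, "rx": 0, "ry": 0, "rz": 0},
  {"jaw": 1, "dx": 0, "dy": 0, "dz": 0, "rx": 0, "ry": 0, "rz": 0},
])

```text
clock: 9.15
position: [0.4243, 0.2635, 0.28]
orientation: [[0.002, 1.0, -0.001], [1.0, -0.002, -0.0], [-0.0, -0.001, -1.0]]
contact_force: [0.6, -0.3, -3.3]
finger_gap: 0.107
grip_force: 58.7
```

Call:
servo_tool([
  {"jaw": 1, "dx": 0, "dy": 0, "dz": 0.15, "rx": 0, "ry": 0, "rz": -0.25},
  {"jaw": 1, "dx": 0, "dy": 0, "dz": 0.15, "rx": 0, "ry": 0, "rz": -0.25},
  {"jaw": 1, "dx": 0, "dy": 0, "dz": 0.15, "rx": 0, "ry": 0, "rz": -0.25},
  {"jaw": 1, "dx": 0, "dy": 0, "dz": 0.15, "rx": 0, "ry": 0, "rz": -0.25},
  {"jaw": 1, "dx": 0, "dy": 0, "dz": 0.15, "rx": 0, "ry": 0, "rz": -0.25},
  {"jaw": 1, "dx": 0, "dy": 0, "dz": 0.15, "rx": 0, "ry": 0, "rz": -0.25},
  {"jaw": 1, "dx": 0, "dy": 0, "dz": 0, "rx": 0, "ry": 0, "rz": 0},
  {"jaw": 1, "dx": 0, "dy": 0, "dz": 0, "rx": 0, "ry": 0, "rz": 0},
])

```text
clock: 9.95
position: [0.426, 0.2601, 0.2356]
orientation: [[-0.199, 0.98, 0.0], [0.98, 0.199, -0.0], [-0.001, 0.0, -1.0]]
contact_force: [-0.8, 0.3, -2.1]
finger_gap: 0.104
grip_force: 58.7
```

```bash
python3 - <<'E'
from h import *
s=robot.capture("side")[110:240,170:300,::-1]; t=robot.capture("top")[120:250,130:260,::-1]
cv2.imwrite("pics/m4.png",np.hstack([cv2.resize(i,None,fx=3,fy=3,interpolation=2) for i in (s,t)]))
st=robot.get_state();print(st["position"],st["orientation"])
E
```

```text
[0.42600717 0.26086621 0.23597409] [[-2.00554511e-01  9.79682299e-01  6.94114914e-04]
 [ 9.79682520e-01  2.00554297e-01  3.65057058e-04]
 [ 2.18432209e-04  7.53226087e-04 -9.99999692e-01]]
```

View pics/m4.png

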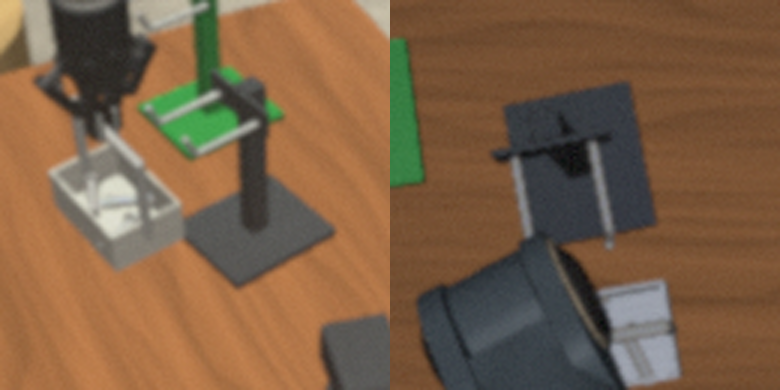

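```bash
python3 - <<'E'
from h import *
c=np.array([.426,.261]);y=np.array([-.206,.979]);x=np.array([.979,.206])
for z in(.246,.256): print(proj("side",(*(c-.063*y),z)),proj("top",(*(c-.063*y),z)))
for k,xo in((-1,0),(1,0)): print("tip",proj("side",(*(np.array([.542,.287])-.046*x+k*.034*y),.229)))
print("near upright seen",170+143/3,110+170/3,"tips seen",170+150/3,110+107/3,170+188/3,110+146/3)
d=np.array([.542,.287])-.003*x-c; print(d@x/.05,d@y/.05)
E
```

```text
[215.31178906 166.22800633] [219.72840278 228.15704484]
[215.04220866 163.67121672] [219.42046492 227.99256278]
tip [230.1592247  155.93262317]
tip [218.26767526 145.21640656]
near upright seen 217.66666666666666 166.66666666666666 tips seen 220.0 145.66666666666666 232.66666666666666 158.66666666666666
2.3183473800000014 0.031159999999998925
```

Near upright at panel (143,172) and prong tips at (150,107) and (188,146) agree with projection to about 2 px. The tote is in front of the hook and aligned, so I'll slide in along the stand's +x, 6 mm higher.

Call:
servo_tool([
  {"jaw": 1, "dx": 0.03, "dy": 0, "dz": -0.12, "rx": 0, "ry": 0, "rz": 0},
  {"jaw": 1, "dx": 0, "dy": 0.3, "dz": 0, "rx": 0, "ry": 0, "rz": 0},
  {"jaw": 1, "dx": 0, "dy": 0.3, "dz": 0, "rx": 0, "ry": 0, "rz": 0},
  {"jaw": 1, "dx": 0, "dy": 0.3, "dz": 0, "rx": 0, "ry": 0, "rz": 0},
  {"jaw": 1, "dx": 0, "dy": 0.3, "dz": 0, "rx": 0, "ry": 0, "rz": 0},
  {"jaw": 1, "dx": 0, "dy": 0.3, "dz": 0, "rx": 0, "ry": 0, "rz": 0},
  {"jaw": 1, "dx": 0, "dy": 0.3, "dz": 0, "rx": 0, "ry": 0, "rz": 0},
  {"jaw": 1, "dx": 0, "dy": 0.3, "dz": 0, "rx": 0, "ry": 0, "rz": 0},
  {"jaw": 1, "dx": 0, "dy": 0.2, "dz": 0, "rx": 0, "ry": 0, "rz": 0},
  {"jaw": 1, "dx": 0, "dy": 0, "dz": 0, "rx": 0, "ry": 0, "rz": 0},
])

```text
clock: 11.05
position: [0.5396, 0.2861, 0.2411]
orientation: [[-0.201, 0.98, 0.001], [0.98, 0.201, -0.001], [-0.001, 0.001, -1.0]]
contact_force: [-0.5, -0.7, -3.6]
finger_gap: 0.107
grip_force: 58.7
```

```bash
python3 - <<'E'
from h import *
s=robot.capture("side")[110:240,170:300,::-1]; t=robot.capture("top")[120:250,130:260,::-1]
cv2.imwrite("pics/m5.png",np.hstack([cv2.resize(i,None,fx=3,fy=3,interpolation=2) for i in (s,t)]))
st=robot.get_state();print(st["position"],st["contact_force"])
E
```

```text
[0.53769636 0.28597756 0.24109804] [ 0.08501366 -0.656089   -3.87729288]
```

View pics/m5.png

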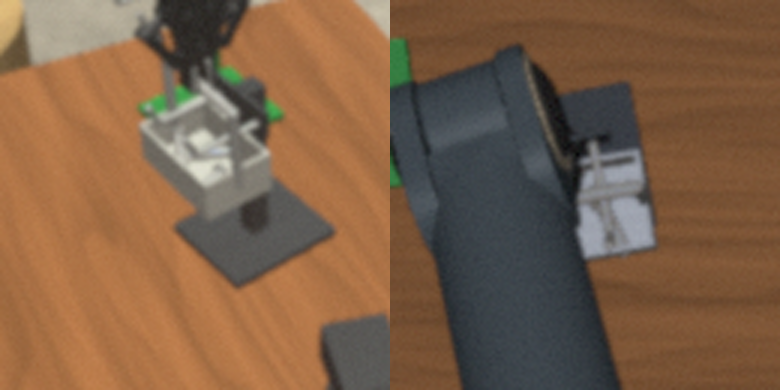

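Top view: the right prong, from (590,145) to (610,240), passes under the bar and inside the upright. There has been no contact, so I'll lower, slowly at the end.

Call:
servo_tool([
  {"jaw": 1, "dx": 0, "dy": 0, "dz": 0.2, "rx": 0, "ry": 0, "rz": 0},
  {"jaw": 1, "dx": 0, "dy": 0, "dz": 0.2, "rx": 0, "ry": 0, "rz": 0},
  {"jaw": 1, "dx": 0, "dy": 0, "dz": 0.2, "rx": 0, "ry": 0, "rz": 0},
  {"jaw": 1, "dx": 0, "dy": 0, "dz": 0.2, "rx": 0, "ry": 0, "rz": 0},
  {"jaw": 1, "dx": 0, "dy": 0, "dz": 0.05, "rx": 0, "ry": 0, "rz": 0},
  {"jaw": 1, "dx": 0, "dy": 0, "dz": 0.04, "rx": 0, "ry": 0, "rz": 0},
  {"jaw": 1, "dx": 0, "dy": 0, "dz": 0, "rx": 0, "ry": 0, "rz": 0},
])

```text
clock: 11.85
position: [0.5378, 0.2861, 0.1969]
orientation: [[-0.202, 0.979, 0.0], [0.979, 0.202, -0.0], [-0.0, 0.0, -1.0]]
contact_force: [-0.6, -0.2, -2.8]
finger_gap: 0.11
grip_force: 58.7
```

Call:
servo_tool([
  {"jaw": 1, "dx": 0, "dy": 0, "dz": 0.05, "rx": 0, "ry": 0, "rz": 0},
  {"jaw": 1, "dx": 0, "dy": 0, "dz": 0, "rx": 0, "ry": 0, "rz": 0},
])

```text
clock: 12.05
position: [0.5378, 0.2862, 0.1945]
orientation: [[-0.202, 0.979, 0.0], [0.979, 0.202, 0.0], [0.0, 0.0, -1.0]]
contact_force: [0.1, -0.6, -3.4]
finger_gap: 0.111
grip_force: 58.7
```

Call:
servo_tool([
  {"jaw": 1, "dx": 0, "dy": 0, "dz": 0.05, "rx": 0, "ry": 0, "rz": 0},
  {"jaw": 1, "dx": 0, "dy": 0, "dz": 0.03, "rx": 0, "ry": 0, "rz": 0},
  {"jaw": 1, "dx": 0, "dy": 0, "dz": 0, "rx": 0, "ry": 0, "rz": 0},
])

```text
clock: 12.35
position: [0.5377, 0.2861, 0.1903]
orientation: [[-0.202, 0.979, -0.0], [0.979, 0.202, -0.0], [-0.0, -0.0, -1.0]]
contact_force: [-0.6, 0.0, -3.3]
finger_gap: 0.112
grip_force: 58.7
```

Call:
servo_tool([
  {"jaw": 1, "dx": 0, "dy": 0, "dz": 0.03, "rx": 0, "ry": 0, "rz": 0},
  {"jaw": 1, "dx": 0, "dy": 0, "dz": 0, "rx": 0, "ry": 0, "rz": 0},
])

```text
clock: 12.55
position: [0.5378, 0.2863, 0.1898]
orientation: [[-0.202, 0.979, 0.0], [0.979, 0.202, 0.001], [0.001, 0.0, -1.0]]
contact_force: [-2.1, -1.0, 2.5]
finger_gap: 0.108
grip_force: 59.5
```

Contact at 0.1898, which puts the bar at 0.210 as specified and confirms the 20 mm offset. I'll release partly, because of the cross plate, and rise.

Call:
servo_tool([
  {"jaw": 0.5, "dx": 0, "dy": 0, "dz": 0, "rx": 0, "ry": 0, "rz": 0},
  {"jaw": 0.1, "dx": 0, "dy": 0, "dz": 0, "rx": 0, "ry": 0, "rz": 0},
  {"jaw": 0.1, "dx": 0, "dy": 0, "dz": 0, "rx": 0, "ry": 0, "rz": 0},
  {"jaw": 0.1, "dx": 0, "dy": 0, "dz": 0, "rx": 0, "ry": 0, "rz": 0},
  {"jaw": 0.1, "dx": 0, "dy": 0, "dz": 0, "rx": 0, "ry": 0, "rz": 0},
])

```text
clock: 13.05
position: [0.5378, 0.2862, 0.189]
orientation: [[-0.202, 0.979, 0.0], [0.979, 0.202, 0.0], [0.0, 0.0, -1.0]]
contact_force: [-0.2, 0.0, 0.5]
finger_gap: 0.451
grip_force: 0.0
```

Call:
servo_tool([
  {"jaw": 0.1, "dx": 0, "dy": 0, "dz": -0.1, "rx": 0, "ry": 0, "rz": 0},
  {"jaw": 0.1, "dx": 0, "dy": 0, "dz": -0.2, "rx": 0, "ry": 0, "rz": 0},
  {"jaw": 0.1, "dx": 0, "dy": 0, "dz": -0.3, "rx": 0, "ry": 0, "rz": 0},
  {"jaw": 0.1, "dx": 0, "dy": 0, "dz": -0.4, "rx": 0, "ry": 0, "rz": 0},
  {"jaw": 0.1, "dx": 0, "dy": 0, "dz": -0.4, "rx": 0, "ry": 0, "rz": 0},
  {"jaw": 0.1, "dx": 0, "dy": 0, "dz": -0.4, "rx": 0, "ry": 0, "rz": 0},
])

```text
clock: 13.65
position: [0.5381, 0.2861, 0.2814]
orientation: [[-0.202, 0.979, 0.001], [0.979, 0.202, 0.001], [0.001, 0.002, -1.0]]
contact_force: [-0.2, -0.0, -0.0]
finger_gap: 0.452
grip_force: 0.0
```

Call:
servo_tool([
  {"jaw": 0.1, "dx": -0.55, "dy": 0.08, "dz": 0, "rx": 0, "ry": 0, "rz": 0},
  {"jaw": 0.1, "dx": -0.55, "dy": 0.08, "dz": 0, "rx": 0, "ry": 0, "rz": 0},
  {"jaw": 0.1, "dx": -0.55, "dy": 0.08, "dz": 0, "rx": 0, "ry": 0, "rz": 0},
  {"jaw": 0.1, "dx": -0.55, "dy": 0.08, "dz": 0, "rx": 0, "ry": 0, "rz": 0},
  {"jaw": 0.1, "dx": -0.55, "dy": 0.08, "dz": 0, "rx": 0, "ry": 0, "rz": 0},
  {"jaw": 0.1, "dx": -0.55, "dy": 0.08, "dz": 0, "rx": 0, "ry": 0, "rz": 0},
  {"jaw": 0.1, "dx": -0.55, "dy": 0.08, "dz": 0, "rx": 0, "ry": 0, "rz": 0},
  {"jaw": 0.1, "dx": -0.55, "dy": 0.08, "dz": 0, "rx": 0, "ry": 0, "rz": 0},
  {"jaw": 0.1, "dx": -0.55, "dy": 0.08, "dz": 0, "rx": 0, "ry": 0, "rz": 0},
  {"jaw": 0.1, "dx": -0.55, "dy": 0.08, "dz": 0, "rx": 0, "ry": 0, "rz": 0},
  {"jaw": 0.1, "dx": -0.55, "dy": 0.08, "dz": 0, "rx": 0, "ry": 0, "rz": 0},
  {"jaw": 0.1, "dx": -0.55, "dy": 0.08, "dz": 0, "rx": 0, "ry": 0, "rz": 0},
])

```text
clock: 14.85
position: [0.6521, -0.0284, 0.2807]
orientation: [[-0.202, 0.979, 0.002], [0.979, 0.202, 0.0], [-0.0, 0.002, -1.0]]
contact_force: [0.7, 0.4, -0.1]
finger_gap: 0.452
grip_force: 0.0
```

Call:
servo_tool([
  {"jaw": 0.1, "dx": 0, "dy": 0, "dz": 0.2, "rx": 0, "ry": 0, "rz": -0.95},
  {"jaw": 0.1, "dx": 0, "dy": 0, "dz": 0.2, "rx": 0, "ry": 0, "rz": -0.95},
  {"jaw": 0.1, "dx": 0, "dy": 0, "dz": 0.2, "rx": 0, "ry": 0, "rz": -0.95},
  {"jaw": 0.1, "dx": 0, "dy": 0, "dz": 0.2, "rx": 0, "ry": 0, "rz": -0.95},
  {"jaw": 0.1, "dx": 0, "dy": 0, "dz": 0.2, "rx": 0, "ry": 0, "rz": -0.95},
  {"jaw": 0.1, "dx": 0, "dy": 0, "dz": 0.2, "rx": 0, "ry": 0, "rz": -0.95},
  {"jaw": 0.1, "dx": 0, "dy": 0, "dz": 0.2, "rx": 0, "ry": 0, "rz": -0.95},
  {"jaw": 0.1, "dx": 0, "dy": 0, "dz": 0.2, "rx": 0, "ry": 0, "rz": -0.95},
  {"jaw": 0.1, "dx": 0, "dy": 0, "dz": 0.2, "rx": 0, "ry": 0, "rz": -0.95},
  {"jaw": 0.1, "dx": 0, "dy": 0, "dz": 0, "rx": 0, "ry": 0, "rz": 0},
  {"jaw": 0.1, "dx": 0, "dy": 0, "dz": 0, "rx": 0, "ry": 0, "rz": 0},
])

```text
clock: 15.95
position: [0.652, -0.0275, 0.1902]
orientation: [[-0.984, 0.176, 0.001], [0.176, 0.984, 0.0], [-0.001, 0.0, -1.0]]
contact_force: [0.2, -0.1, 0.1]
finger_gap: 0.448
grip_force: 0.0
```

```bash
python3 - <<'E'
from h import *
s=robot.capture("side")[110:260,190:340,::-1]; t=robot.capture("top")[110:260,170:320,::-1]
cv2.imwrite("pics/m6.png",np.hstack([cv2.resize(i,(400,400),interpolation=2) for i in (s,t)]))
st=robot.get_state();print(st["position"],st["q"],st["orientation"])
p=st["position"];print(proj("side",p+[0,0,.004]),proj("side",(.653,-.0285,.1)),proj("top",(.653,-.0285,.1)))
E
```

```text
[ 0.65213107 -0.0274355   0.19025467] [-0.26716919  0.46561105  0.34440752  1.6400839  -0.174247    1.06432045
  1.5233777 ] [[-9.84669133e-01  1.74422274e-01  1.88905051e-03]
 [ 1.74422458e-01  9.84670910e-01 -6.82209972e-05]
 [-1.87199235e-03  2.62317723e-04 -9.99998213e-01]]
[314.48929385 205.4270569 ] [312.6283809  227.35378619] [306.7492002  156.18437212]
```

View pics/m6.png

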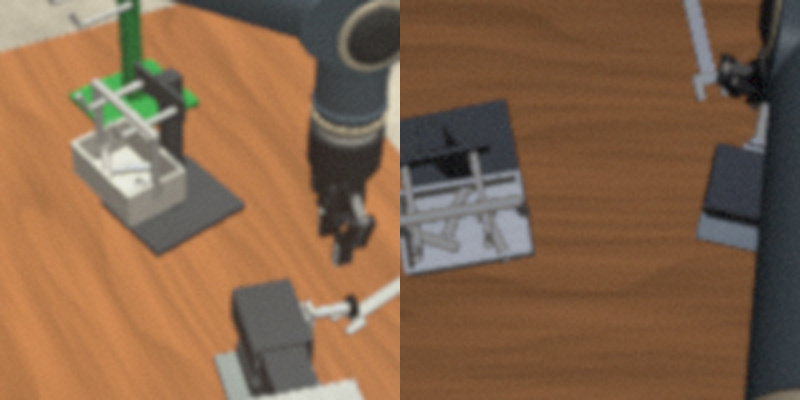

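The tote hangs over both prongs, at left panel (130,160) and right panel (465,210). The gripper at (345,240) is above the stem at (327,313), as projected. I'll go down and grip.

Call:
servo_tool([
  {"jaw": 0.1, "dx": 0, "dy": 0, "dz": 0.35, "rx": 0, "ry": 0, "rz": 0},
  {"jaw": 0.1, "dx": 0, "dy": 0, "dz": 0.35, "rx": 0, "ry": 0, "rz": 0},
  {"jaw": 0.1, "dx": 0, "dy": 0, "dz": 0.35, "rx": 0, "ry": 0, "rz": 0},
  {"jaw": 0.1, "dx": 0, "dy": 0, "dz": 0.35, "rx": 0, "ry": 0, "rz": 0},
  {"jaw": 0.1, "dx": 0, "dy": 0, "dz": 0.3, "rx": 0, "ry": 0, "rz": 0},
  {"jaw": 0.1, "dx": 0, "dy": 0, "dz": 0.3, "rx": 0, "ry": 0, "rz": 0},
  {"jaw": 0.1, "dx": 0, "dy": 0, "dz": 0.2, "rx": 0, "ry": 0, "rz": 0},
  {"jaw": 0.1, "dx": 0, "dy": 0, "dz": 0, "rx": 0, "ry": 0, "rz": 0},
])

```text
clock: 16.85
position: [0.6505, -0.0272, 0.0774]
orientation: [[-0.985, 0.173, -0.003], [0.173, 0.985, -0.0], [0.003, -0.001, -1.0]]
contact_force: [-0.0, -0.5, -0.4]
finger_gap: 0.448
grip_force: 0.0
```

Call:
servo_tool([
  {"jaw": 0.4, "dx": 0, "dy": 0, "dz": 0, "rx": 0, "ry": 0, "rz": 0},
  {"jaw": 0.7, "dx": 0, "dy": 0, "dz": 0, "rx": 0, "ry": 0, "rz": 0},
  {"jaw": 1, "dx": 0, "dy": 0, "dz": 0, "rx": 0, "ry": 0, "rz": 0},
  {"jaw": 1, "dx": 0, "dy": 0, "dz": 0, "rx": 0, "ry": 0, "rz": 0},
  {"jaw": 1, "dx": 0, "dy": 0, "dz": 0, "rx": 0, "ry": 0, "rz": 0},
])

```text
clock: 17.35
position: [0.6528, -0.0238, 0.0801]
orientation: [[-0.985, 0.172, 0.003], [0.172, 0.985, 0.004], [-0.002, 0.005, -1.0]]
contact_force: [2.0, 5.6, 0.6]
finger_gap: 0.111
grip_force: 58.5
```

Call:
servo_tool([
  {"jaw": 1, "dx": -0.07, "dy": 0.05, "dz": 0, "rx": 0, "ry": 0, "rz": 0},
  {"jaw": 1, "dx": -0.07, "dy": 0, "dz": 0, "rx": 0, "ry": 0, "rz": 0},
  {"jaw": 1, "dx": -0.07, "dy": 0, "dz": 0, "rx": 0, "ry": 0, "rz": 0},
  {"jaw": 1, "dx": -0.05, "dy": 0, "dz": 0, "rx": 0, "ry": 0, "rz": 0},
  {"jaw": 1, "dx": 0, "dy": 0, "dz": 0, "rx": 0, "ry": 0, "rz": 0},
  {"jaw": 1, "dx": 0, "dy": 0, "dz": 0, "rx": 0, "ry": 0, "rz": 0},
])

```text
clock: 17.95
position: [0.6634, -0.0259, 0.0798]
orientation: [[-0.985, 0.173, -0.003], [0.173, 0.985, 0.002], [0.004, 0.002, -1.0]]
contact_force: [-6.5, 3.0, 6.5]
finger_gap: 0.113
grip_force: 59.3
```

```bash
python3 - <<'E'
from h import *
st=robot.get_state();R=st["orientation"];print(st["position"],R.T@st["contact_force"],st["finger_gap"],st["grip_force"])
print(R.T@(st["position"]-[.6528,-.0238,.0801])*1000)
E
```

```text
[ 0.66342731 -0.02594445  0.07980353] [ 6.93263509  1.8778124  -6.47095299] 0.11259058924405012 59.31124269962311
[-10.83901056  -0.2765505    0.2560086 ]
```

Call:
servo_tool([
  {"jaw": 1, "dx": -0.05, "dy": 0, "dz": 0, "rx": 0, "ry": 0, "rz": 0},
  {"jaw": 1, "dx": 0, "dy": 0, "dz": 0, "rx": 0, "ry": 0, "rz": 0},
  {"jaw": 1, "dx": 0, "dy": 0, "dz": 0, "rx": 0, "ry": 0, "rz": 0},
])

```text
clock: 18.25
position: [0.6656, -0.0264, 0.0798]
orientation: [[-0.985, 0.173, -0.004], [0.173, 0.985, 0.002], [0.004, 0.002, -1.0]]
contact_force: [-6.6, 4.5, 7.0]
finger_gap: 0.109
grip_force: 59.4
```

Call:
servo_tool([
  {"jaw": 1, "dx": 0, "dy": -0.002, "dz": -0.103, "rx": -0.115, "ry": 0, "rz": 0},
  {"jaw": 1, "dx": 0, "dy": -0.002, "dz": -0.103, "rx": -0.115, "ry": 0, "rz": 0},
  {"jaw": 1, "dx": 0, "dy": -0.002, "dz": -0.103, "rx": -0.115, "ry": 0, "rz": 0},
  {"jaw": 1, "dx": 0, "dy": -0.002, "dz": -0.103, "rx": -0.115, "ry": 0, "rz": 0},
])

```text
clock: 18.65
position: [0.6631, -0.0259, 0.0974]
orientation: [[-0.985, 0.172, 0.002], [0.172, 0.983, 0.067], [0.01, 0.067, -0.998]]
contact_force: [-5.9, 5.0, -4.4]
finger_gap: 0.109
grip_force: 58.8
```

The tongue is free, rising with a load of only about 4 N. I'll carry on along the arc.

Call:
servo_tool([
  {"jaw": 1, "dx": 0, "dy": -0.002, "dz": -0.103, "rx": -0.115, "ry": 0, "rz": 0},
  {"jaw": 1, "dx": 0, "dy": -0.002, "dz": -0.103, "rx": -0.115, "ry": 0, "rz": 0},
  {"jaw": 1, "dx": 0, "dy": -0.002, "dz": -0.103, "rx": -0.115, "ry": 0, "rz": 0},
  {"jaw": 1, "dx": 0, "dy": -0.002, "dz": -0.103, "rx": -0.115, "ry": 0, "rz": 0},
  {"jaw": 1, "dx": 0, "dy": -0.002, "dz": -0.103, "rx": -0.115, "ry": 0, "rz": 0},
  {"jaw": 1, "dx": 0, "dy": -0.002, "dz": -0.103, "rx": -0.115, "ry": 0, "rz": 0},
  {"jaw": 1, "dx": 0, "dy": -0.002, "dz": -0.103, "rx": -0.115, "ry": 0, "rz": 0},
  {"jaw": 1, "dx": 0, "dy": -0.002, "dz": -0.103, "rx": -0.115, "ry": 0, "rz": 0},
  {"jaw": 1, "dx": 0, "dy": -0.002, "dz": -0.103, "rx": -0.115, "ry": 0, "rz": 0},
  {"jaw": 1, "dx": 0, "dy": -0.002, "dz": -0.103, "rx": -0.115, "ry": 0, "rz": 0},
  {"jaw": 1, "dx": 0, "dy": -0.002, "dz": -0.103, "rx": -0.115, "ry": 0, "rz": 0},
  {"jaw": 1, "dx": 0, "dy": -0.002, "dz": -0.103, "rx": -0.115, "ry": 0, "rz": 0},
  {"jaw": 1, "dx": 0, "dy": 0, "dz": 0, "rx": 0, "ry": 0, "rz": 0},
  {"jaw": 1, "dx": 0, "dy": 0, "dz": 0, "rx": 0, "ry": 0, "rz": 0},
  {"jaw": 1, "dx": 0, "dy": 0, "dz": 0, "rx": 0, "ry": 0, "rz": 0},
])

```text
clock: 20.15
position: [0.662, -0.0343, 0.1589]
orientation: [[-0.986, 0.165, 0.035], [0.169, 0.952, 0.256], [0.009, 0.259, -0.966]]
contact_force: [-5.1, 8.2, -2.2]
finger_gap: 0.108
grip_force: 59.0
```

```bash
python3 - <<'E'
from h import *
s=robot.capture("side")[110:340,190:420,::-1]; t=robot.capture("top")[110:260,170:320,::-1]
cv2.imwrite("pics/m7.png",np.hstack([cv2.resize(i,(400,400),interpolation=2) for i in (s,t)]))
st=robot.get_state();print(st["position"],st["contact_force"],st["joint_velocities"].round(3),st["grip_force"])
E
```

```text
[ 0.66203724 -0.03426826  0.15882598] [-5.45414631  6.88630173 -2.25817752] [-0.001 -0.001 -0.001  0.001 -0.    -0.002 -0.   ] 59.00590360164642
```

View pics/m7.png

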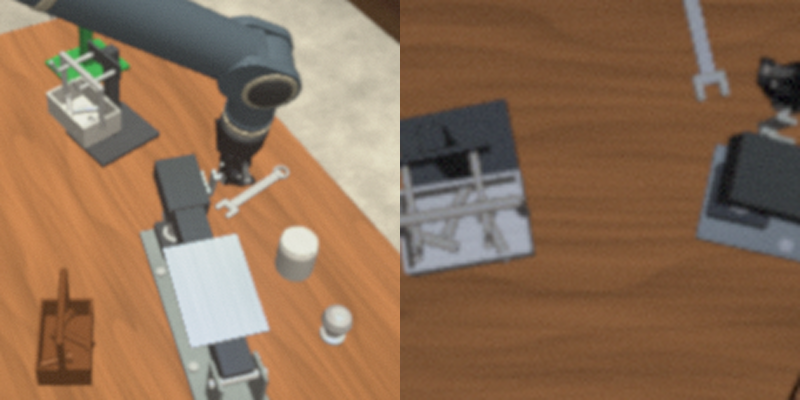

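The coupler is up about 7.8 cm (left panel (180,180)), the tongue is held, the tote is still hung, and the tin, spare ball and wrench are where they were. I'll nudge up 2 mm, settle and hand in.

Call:
servo_tool([
  {"jaw": 1, "dx": 0, "dy": 0, "dz": -0.045, "rx": -0.05, "ry": 0, "rz": 0},
  {"jaw": 1, "dx": 0, "dy": 0, "dz": 0, "rx": 0, "ry": 0, "rz": 0},
  {"jaw": 1, "dx": 0, "dy": 0, "dz": 0, "rx": 0, "ry": 0, "rz": 0},
  {"jaw": 1, "dx": 0, "dy": 0, "dz": 0, "rx": 0, "ry": 0, "rz": 0},
  {"jaw": 1, "dx": 0, "dy": 0, "dz": 0, "rx": 0, "ry": 0, "rz": 0},
])

```text
clock: 20.75
position: [0.6619, -0.0348, 0.161]
orientation: [[-0.986, 0.165, 0.036], [0.169, 0.95, 0.263], [0.009, 0.265, -0.964]]
contact_force: [-5.4, 8.7, -2.1]
finger_gap: 0.111
grip_force: 58.9
```

```bash
python3 -c "
from plant import robot
s=robot.get_state();print(s['position'],s['grip_force'],s['clock']);print(robot.finish_job())"
```

```text
[ 0.66194273 -0.03477076  0.16098242] 58.941625356674194 20.75
the job is handed in; nothing more can be done
None
```

Job handed in at 20.75 s: the tote hangs released over both prongs, the latch was pulled and the tongue is held about 8 cm up in the gripper, and the tin, spare ball and wrench were not touched; no verdict was returned.

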